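# Fold out the crank and clamp the tube rack

## Task

Fold the handle of the crank on top of the small rack press up until it stands fully upright, then wind the crank clockwise (seen from above) with it until the white press pad bears firmly on the tube rack: stop once the crank has become about half as heavy again as when it ran free, and never force it so far that the tubes are crushed. Let go and leave the press clamped with the handle standing, and leave the other things on the bench alone.

Things in the scene. Friction and masses are not known exactly. Their poses are not given: they have to be found in the camera images.
- press: Fixed light grey hand press: base plate 150 x 190 x 18 mm, two steel columns, and a bridge (70 x 190 mm) across them whose top is 178 mm above the bench, with a bearing disc (radius 30 mm, top at 190 mm) on it. Under the bridge hang a platen and a press pad, which go down as the crank is wound clockwise (seen from above). Origin: centre of its underside, on the bench; z up, y from column to column.
- crank: The crank on top of the press: a flat steel arm (16 mm wide, top 223 mm above the bench, 24 mm of air under it) on a hub of radius 9 mm. It stays where it is left and takes about 9 N at the handle to run free (5 to 7 N if read at rest between steps). How far to wind (1/3 to 1 1/3 turns) must be felt. Origin: on its upright axis, level with the fold pivot; its x axis points to the pivot.
- crank_centre (a point): Point on the upright axis of the crank, 234 mm above the bench, level with the fold pivot. Once the pad touches the rack, each further 0.1 rad of winding adds about 0.9 N to the force at the handle, 60 mm from this axis. Stop when about 4 to 6 N have been added to the free-running force (read the same way); some 9.5 N added crushes the tubes.
- pivot (a point): The fold pivot of the handle, in a fork at the outer end of the crank arm, 60 mm from the crank's axis and 234 mm above the bench. The pivot's axis is level and at right angles to the crank arm.
- grip (a point): Point on the handle's centre line, 55 mm from the fold pivot. The handle is a round off-white sleeve 18 mm thick that spins freely about its own length and covers 16 to 78 mm from the pivot. Folded, it lies 2 mm above the crank arm, from the pivot back across the crank's axis, centre line 234 mm above the bench; standing, its top is at 312 mm. Its sides can be pinched from above in both positions.
- handle (a joint): Fold angle of the handle: 0 = folded flat on the crank arm, 1.571 = fully upright, where it has a stop. It is stiff (about 2 N at the grip point) and stays where it is left, but pushing its top towards the crank's axis folds it down again.
- pad: White press pad, 86 x 112 x 13 mm, spring-mounted (25 N per mm) under the platen of the press. Origin: centre of its underside.
- rack: Loose grey tube rack, 80 x 110 mm, with 24 white-capped tubes, 52 mm tall over the caps, on the bed of the press under the pad; the bed's height differs from time to time. Origin: centre of its underside. It is not to be handled.
- spare_rack: Bystander: a loose grey tube rack, 80 x 110 x 47 mm, on the bench beside the press. Origin: centre of its underside.
- reagent: Bystander: amber bottle, 54 mm thick, 120 mm tall. Origin: centre of its underside.
- jar: Bystander: small clear jar with a blue cap, 56 mm thick, 60 mm tall. Origin: centre of its underside.
- pipette: Bystander: hand pipette lying on the bench, 238 mm long, 26 mm thick. Origin: at the bench, under the plunger end of its body, 110 mm from the nose; x towards the tip.
- dishes: Bystander: two stacked clear dishes, 90 mm across, 29 mm tall. Origin: centre of the underside.
- marker: Bystander: white marker pen with a black cap lying on the bench, 127 mm long, 16 mm thick. Origin: at the bench, middle of the white body.
There are look-alikes about, which are no part of the job. What is shaped like the press but black or blue is not meant.

How it is judged (in metres and radians):
On the way, in this order (a step that is already met when the one before it is completed fails the run):
1. the handle has been folded up and stands (value of joint handle above 1.4 rad), for 0.2 s.
2. the press pad bears firmly on the rack (contact force between pad and rack above 25 N), for 0.2 s.
At the end, for the whole second after the job is handed in: The press pad bears on the tube rack with 25 to 95 N, the rack is level (within 0.06 rad) and within 20 mm of the middle of the press, at rest, and the handle still stands (fold angle above 1.3 rad) (contact force between pad and rack between 25 and 95 N and value of joint handle above 1.3 rad and angle between rack's own z axis and vertical below 0.06 rad and horizontal distance between rack and press below 0.02 m and linear speed of rack below 0.02 m/s); the robot touches nothing.
It fails at once if the pad is forced down on the rack with more than 125 N (tubes crushed) (contact force between pad and rack above 125 N).
It fails at once if the crank is wound while its handle is folded (below 1.0 rad, pivot more than 60 mm from its start) (value of joint handle below 1 rad and distance of pivot from where it was at the start of the episode above 0.06 m).
It fails at once if a bystander is moved by more than 20 mm (distance of any of spare_rack, reagent, jar, pipette, dishes, marker from where it was at the start of the episode above 0.02 m).
It also fails if it takes over 72 s, if anything falls off the work surface, if the arm or the gripper's body presses on something with over 40 N, if the wrist force passes 120 N, or if a joint passes its speed limit or range.

## Robot

A 6-joint arm with a two-finger parallel gripper is mounted at the origin on the work surface. World frame = base frame: x ahead of the robot, y to its left, z up, the work surface at z = 0. Lengths are in mm, angles in degrees, forces in N, time in s.
With the tool pointing down it reaches from about 300 to 850 mm from the base axis. Payload 4.2 kg.
Tool frame: the origin (TCP) lies on the centre line of the jaws, within the pads' length; the fingertips stand 14 mm ahead of it and the grasp point (between the pads) lies 5 mm behind it (env.finger_overhang is the z of the fingertips in the tool frame, in mm); z points along the fingers, y is the line along which they close (so a half turn about z gives the same grasp; the last joint's range is limited). The gripper opens to 91 mm and grips with 3 to 60 N. Pads are 32 mm wide; open, the fingers measure 118 mm over their backs; the gripper's body (76 mm by 178 mm) begins 60 mm behind the grasp point.
Start: joints at [-70.073, 18.312, 89.639, -0, 72.044, -1.146], TCP at [206.753, -536.559, 227.976] pointing down, gripper open.
Joint ranges: [-177.97, 177.97], [-48.28, 115.42], [12.27, 149.76], [-77.06, 257.06], [2.81, 150.46], [-146.56, 146.56]. Speed limits (degrees/s): [147.25, 147.25, 180, 180, 180, 180].

## Interface

Orientations are given as [roll, pitch, yaw] about the fixed x, y, z axes, in that order (R = Rz(yaw) Ry(pitch) Rx(roll)).
In Python, from workcell import sensors, viewer, env gives the robot as it stands. The module is installed in compiled form; this text tells all that it offers.
- The arm moves only by the tool step_arm, never from a script. Its argument "plan" is one flat list of numbers, 6 for each row, row after row: the shift along the tool's x, y, z in cm, then the turn, a rotation vector about the tool's x, y, z in rad. In form: [x, y, z, wx, wy, wz, x, y, z, wx, wy, wz, ...]. A call has 1 to 5 rows; each row shifts and turns the commanded pose from where the row before left it, along the tool's axes as they then stand; what a row does not reach is not made up. A row lasts 1/12 s, in which the tool goes at most 41.7 mm and 7.16 degrees, less where a joint would pass 70% of its speed; a pose out of reach is approached as far as the arm can. A call is refused whole if a number of a shift passes 4.17 or a number of a turn 0.125, either way. A call with a gripper value outside its range is refused whole. "hand" is the finger opening in cm, from 0 to 9.12, set as the call begins (left out, the last holds). The fingers move at their own pace and stop on an object; "newtons" is the grip in N (left out, the last holds). Time passes only in rows, so rows that do not move let the fingers close. It gives the time, the measured TCP pose, the force, the opening and the grip force at its end, in the units of the state.
- sensors.state(): the state, without advancing time (a new reading comes with each control period).
- viewer.grab_frame(name): name is "side" or "top"; returns a dict with "img" (400x640x3 uint8, red, green, blue), "fx", "fy", "cx", "cy" (pixels), "position" and "attitude" of the camera in the world. Camera axes: x right, y down, z forward; pixel columns grow to the right and rows downward; lengths in mm; the calibration is good to about 2 mm. A picture is of the moment at which its call begins. There is no depth.
- env.job_done(): hands the job in; it is judged then, once.
Trained networks look in a picture, given as the dict that the camera call returned (one of the last four; its "shot" number tells which), for a name from the list of things; names that differ only in an ending like _2 or _b are one class to them, and where a whole thing is asked for, a point or a joint stands for the part that bears it (a point fixed in the world has none). Each returns a list of dicts, best first, with "score" (0 to 1); they miss things now and then, are a little off and sometimes report something else, mostly with a low value. They report only what shows in the picture. A call takes as long as a camera call. They do not tell look-alikes from the thing itself.
- viewer.boxes_of(name, picture): "location" ([column, row] in pixels, amid what is visible of it).
- viewer.pinpoint(name, picture): "location" ([column, row] in pixels: a listed point, or the origin of a listed thing).
The state is a dict: "time_s": time; "qpos": joint angles; "qvel": joint speeds; "effort": joint torques, N m; "ee_pos": TCP position; "ee_rot": TCP orientation; "force": force on the tool from outside, world axes, zero at the start; "torque": the same for the moment, N m; "gripper_width": finger opening in mm; "gripper_force": force on a finger pad.
Only numpy, scipy, OpenCV 4.12 (cv2) and the standard library are available. Lean on these libraries where they do the work, as an engineer would, in place of code of your own. Each camera call takes 0.05 s, during which the arm holds its last target. There are 200 camera calls.

## Working session

There is one attempt and no reset: what is moved stays moved. The work goes in short steps, Python scripts to look and compute and a tool call to move; the robot and the scene stay as the last step left them, time stands still between calls to the robot, and variables do not carry over. Pictures are saved under pics/ and viewed, at most 10 in all, crops included, and the job is handed in when it is done.

Besides the shell and the picture viewer there is one more tool, called after "Emit:" as name(argument=value, ...), one argument or row to a line, values as JSON. step_arm: Moves the arm, as the interface text tells. Its arguments: {"type":"object","properties":{"plan":{"type":"array","items":{"type":"number"}},"hand":{"type":"number"},"newtons":{"type":"number"}},"required":["plan"]}

```bash
mkdir -p pics; cat > h.py <<'E'
import numpy as np, cv2
from scipy.spatial.transform import Rotation as R
from workcell import sensors, viewer, env
def rot(a):
    a=np.array(a,float)
    if a.shape==(3,3): return a
    if a.size==4: return R.from_quat(a).as_matrix()
    return R.from_euler('xyz',a,degrees=True).as_matrix()
def ray(p,uv):
    d=rot(p['attitude'])@np.array([(uv[0]-p['cx'])/p['fx'],(uv[1]-p['cy'])/p['fy'],1])
    return np.array(p['position'],float),d
def atz(p,uv,z):
    o,d=ray(p,uv); return o+d*(z-o[2])/d[2]
def proj(p,X):
    c=rot(p['attitude']).T@(np.array(X,float)-p['position']); return [p['cx']+p['fx']*c[0]/c[2],p['cy']+p['fy']*c[1]/c[2]]
E
python3 - <<'E'
from h import *
s=sensors.state(); print(s)
for n in ['top','side']:
    p=viewer.grab_frame(n); cv2.imwrite(f'pics/{n}0.png',p['img'][:,:,::-1])
    print(n,p['position'],p['attitude'],p['fx'],p['cx'],p['cy'])
    for k,z in [('press',0),('crank_centre',234),('pivot',234),('grip',234)]:
        for r in viewer.pinpoint(k,p)[:4]:
            print(k,r['score'],r['location'],atz(p,r['location'],z).round(0))
E
```

```text
{'time_s': 0.0, 'qpos': array([-7.00742222e+01,  1.83521897e+01,  8.97062838e+01,  1.10646062e-03,
        7.20421186e+01, -1.14609972e+00]), 'qvel': array([ 0.04188952,  0.08024477,  0.09955199, -0.10679002,  0.05916404,
        0.04914915]), 'effort': array([-1.58580511e-03, -4.12464845e+01, -2.31979144e+01,  7.24688522e-02,
        4.57023026e-02, -1.31415800e-04]), 'ee_pos': array([ 206.5791724 , -536.10624168,  227.11557349]), 'ee_rot': array([-1.79899449e+02, -3.06377550e-03,  2.10715328e+01]), 'force': array([-0.36078549, -0.10679883, -0.37847017]), 'torque': array([-0.02318251,  0.01977145,  0.03241253]), 'gripper_force': 0.0, 'gripper_width': 91.5526287252738}
top [ 206.98770694  -89.73106068 1340.59936127] [-1.67545838e+02  6.34001319e-02 -9.16944157e+01] 390.2541502918824 319.48334213368054 193.98457998782345
press 0.77 [433.2, 226.7] [ 376. -486.    0.]
press 0.73 [349.2, 242.3] [ 331. -194.    0.]
press 0.57 [198.1, 290.0] [187. 318.   0.]
crank_centre 0.87 [271.6, 153.0] [580.  43. 234.]
crank_centre 0.86 [354.7, 236.7] [ 324. -192.  234.]
crank_centre 0.81 [173.0, 287.
[... 565 characters left out ...]
9592173
press 0.89 [261.9, 255.9] [590.  40.   0.]
press 0.79 [377.5, 243.1] [ 341. -206.    0.]
press 0.67 [407.4, 191.3] [ 386. -476.    0.]
crank_centre 0.84 [255.6, 199.3] [579.  52. 234.]
crank_centre 0.78 [421.5, 133.7] [ 370. -483.  234.]
crank_centre 0.73 [381.9, 186.3] [ 337. -190.  234.]
crank_centre 0.66 [311.7, 345.0] [193. 324. 234.]
pivot 0.77 [315.2, 372.9] [151. 369. 234.]
pivot 0.76 [388.2, 200.1] [ 294. -150.  234.]
pivot 0.61 [422.3, 145.4] [ 339. -428.  234.]
pivot 0.56 [243.9, 188.7] [633.  38. 234.]
grip 0.87 [310.8, 345.0] [194. 325. 234.]
grip 0.69 [251.9, 198.8] [588.  57. 234.]
grip 0.59 [417.5, 130.3] [ 389. -493.  234.]
grip 0.58 [386.1, 188.9] [ 322. -187.  234.]
```

View pics/top0.png

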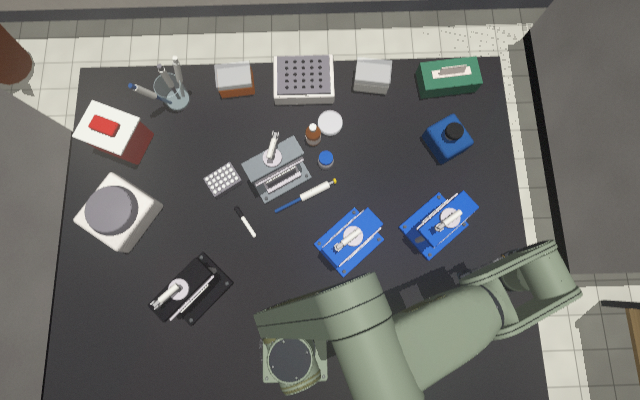

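View pics/side0.png

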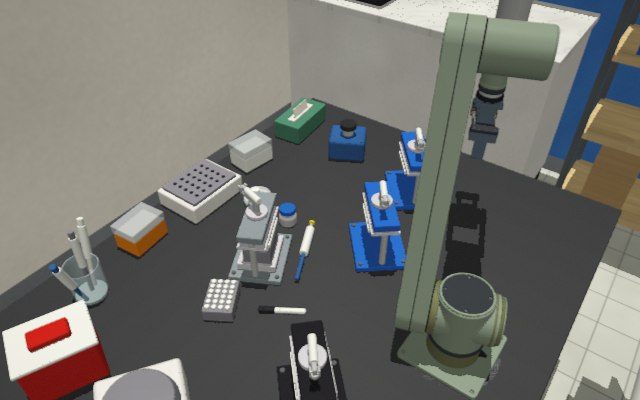

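Press-like candidates in the top view are grey at (272,155), black at (178,290), blue at (352,238) and blue at (447,218). In the side view they are at (256,200), (312,350), (382,190) and (420,140). By the description the light grey one is meant, at about (580, 45). I'll check it close up.

```bash
python3 - <<'E'
from h import *
o=[]
P={}
for n,(u,v) in [('top',(272,160)),('side',(258,205))]:
    p=viewer.grab_frame(n);P[n]=p
    o.append(cv2.resize(p['img'][v-50:v+50,u-40:u+40,::-1],(400,500),interpolation=cv2.INTER_CUBIC))
cv2.imwrite('pics/crop1.png',np.hstack(o))
# triangulate
for k in ['crank_centre','pivot','grip']:
    best=[]
    for n in P:
        rs=[r['location'] for r in viewer.pinpoint(k,P[n])]
        rs=[r for r in rs if np.hypot(*(atz(P[n],r,234)[:2]-[590,45]))<90]
        if rs: best.append(ray(P[n],rs[0])); print(k,n,rs[0],atz(P[n],rs[0],234).round(1))
    if len(best)==2:
        A=0;b=0
        for c,d in best:
            d=d/np.linalg.norm(d);M=np.eye(3)-np.outer(d,d);A=A+M;b=b+M@c
        print('tri',np.linalg.solve(A,b).round(1))
E
```

```text
crank_centre top [270.0, 151.6] [584.8  47.6 234. ]
crank_centre side [256.2, 196.5] [584.9  42.8 234. ]
tri [582.4  46.6 238.3]
pivot top [274.2, 136.6] [631.7  34.9 234. ]
pivot side [245.9, 185.8] [637.5  25.2 234. ]
tri [628.   33.9 244.1]
grip top [269.7, 150.4] [588.6  48.5 234. ]
```

View pics/crop1.png

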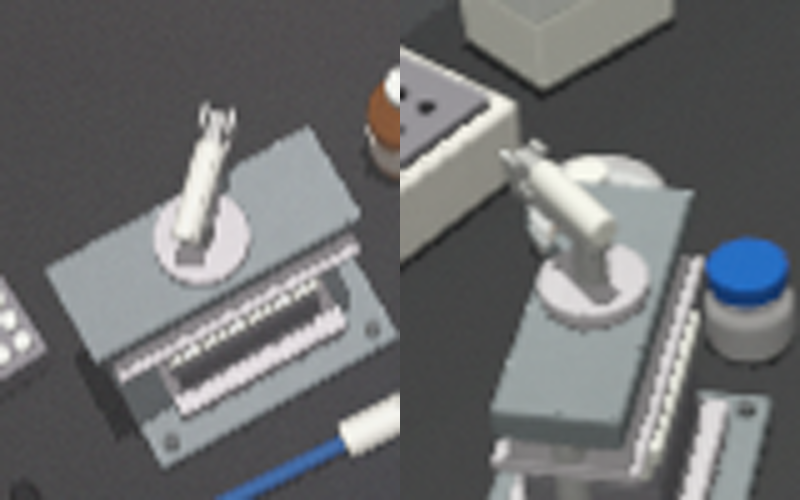

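The crop shows the light grey press with its handle folded: fork at top px (275,133), bearing disc at (272,157), handle free end at (269,158). Next I'll refine the axis and the pivot direction from these pixels.

```bash
python3 - <<'E'
from h import *
p=viewer.grab_frame('top'); q=viewer.grab_frame('side')
def c(u,v): return [232+u/5-.4,110+v/5-.4]
def d(u,v): return [218+(u-400)/5-.4,155+v/5-.4]
print('disc top',atz(p,c(202,235),190),'side',atz(q,d(593,282),190))
print('fork',atz(p,c(217,117),234),atz(q,d(520,160),234))
print('handle end top',atz(p,c(187,236),236), 'side end', atz(q,d(603,235),234))
print('handle start', atz(p,c(214,140),243))
# bridge corners z178
for uv in [(48,268),(310,128),(358,212),(97,360)]: print(atz(p,c(*uv),178).round(1))
for uv in [(495,410),(692,190)]: print('s',atz(q,d(*uv),178).round(1))
# white-ish handle blobs line fit in top
im=p['img'][110:180,250:300].astype(int)
E
```

```text
disc top [583.46004793  46.96010276 190.        ] side [582.15084412  51.33084712 190.        ]
fork [643.09315739  32.4634265  234.        ] [644.59923611  34.60442501 234.        ]
handle end top [568.0550285   50.37892817 236.        ] side end [566.95721132  55.38254675 234.        ]
handle start [625.07660379  33.3269551  243.        ]
[568.8 144.1 178. ]
[656. -20. 178.]
[599.5 -49.1 178. ]
[508.9 113.2 178. ]
s [567.2 146.6 178. ]
s [598.1 -50.6 178. ]
```

Emit:
step_arm(
  plan=[0,0,-3.4,0,0,0,0,0,-3.4,0,0,0,0,0,-3.4,0,0,0,3.32,-2.4,0,0,0,0,3.32,-2.4,0,0,0,0],
  hand=9.1,
)

```text
time_s: 1.42
ee_pos: [251.7, -469.2, 332.1]
ee_rot: [179.7, -0.0, 20.9]
force: [1.0, 0.6, -0.4]
gripper_width: 91.1
gripper_force: 0.0
```

Emit:
step_arm(
  plan=[3.32,-2.4,0,0,0,0,3.32,-2.4,0,0,0,0,3.32,-2.4,0,0,0,0,3.32,-2.4,0,0,0,0,3.32,-2.4,0,0,0,0],
)

```text
time_s: 1.83
ee_pos: [363.8, -294.4, 330.2]
ee_rot: [180.0, -0.0, 21.0]
force: [0.5, -0.7, -0.4]
gripper_width: 91.1
gripper_force: 0.0
```

Emit:
step_arm(
  plan=[3.32,-2.4,0,0,0,0,3.32,-2.4,0,0,0,0,3.32,-2.4,0,0,0,0,3.32,-2.4,0,0,0,0,3.32,-2.4,0,0,0,0],
)

```text
time_s: 2.25
ee_pos: [475.6, -122.6, 330.2]
ee_rot: [180.0, -0.0, 21.1]
force: [0.1, -1.4, -0.2]
gripper_width: 91.0
gripper_force: 0.0
```

Emit:
step_arm(
  plan=[3.32,-2.4,0,0,0,0,3.32,-2.4,0,0,0,0,3.32,-2.4,0,0,0,0,3.32,-2.4,0,0,0,0,3.32,-2.4,0,0,0,0],
)

```text
time_s: 2.67
ee_pos: [587.4, 49.1, 330.0]
ee_rot: [180.0, -0.0, 21.1]
force: [-0.1, -1.1, -0.2]
gripper_width: 91.1
gripper_force: 0.0
```

Emit:
step_arm(
  plan=[0,0,0,0,0,-0.125,0,0,0,0,0,-0.125,0,0,0,0,0,-0.125,0,0,0,0,0,-0.125,0,0,0,0,0,-0.125],
)

```text
time_s: 3.08
ee_pos: [586.7, 47.4, 329.8]
ee_rot: [-180.0, 0.0, 57.3]
force: [0.6, 0.9, 0.2]
gripper_width: 91.1
gripper_force: 0.0
```

Emit:
step_arm(
  plan=[0,0,0,0,0,-0.125,0,0,0,0,0,-0.125,0,0,0,0,0,-0.125,0,0,0,0,0,-0.125,0,0,0,0,0,-0.125],
)

```text
time_s: 3.5
ee_pos: [586.7, 47.1, 329.9]
ee_rot: [-180.0, 0.0, 93.0]
force: [0.2, 0.1, -0.0]
gripper_width: 91.2
gripper_force: 0.0
```

Emit:
step_arm(
  plan=[0,0,0,0,0,-0.125,0,0,0,0,0,-0.125,0,0,0,0,0,-0.125,0,0,0,0,0,-0.125,0,0,0,0,0,-0.125],
)

```text
time_s: 3.92
ee_pos: [586.7, 47.1, 329.9]
ee_rot: [-180.0, 0.0, 128.9]
force: [0.0, -0.5, 0.1]
gripper_width: 91.2
gripper_force: 0.0
```

Emit:
step_arm(
  plan=[0,0,0,0,0,-0.125,0,0,0,0,0,-0.125,0,0,0,0,0,-0.125,0,0,0,0,0,-0.125,0,0,0,0,0,-0.03],
)

```text
time_s: 4.33
ee_pos: [586.7, 47.1, 329.9]
ee_rot: [-180.0, 0.0, 159.1]
force: [-0.2, -0.8, 0.7]
gripper_width: 90.7
gripper_force: 0.0
```

Emit:
step_arm(
  plan=[0,0,0,0,0,-0.12,0,0,3.0,0,0,0,0,0,3.0,0,0,0,0,0,2.0,0,0,0,0,0,1.7,0,0,0],
)

```text
time_s: 4.75
ee_pos: [585.9, 47.1, 230.9]
ee_rot: [-180.0, -0.1, 165.7]
force: [0.1, 0.6, -0.3]
gripper_width: 90.8
gripper_force: 0.0
```

```bash
python3 - <<'E'
from h import *
s=sensors.state(); print(s['ee_pos'],s['ee_rot'],s['force'])
o=[]
for n,(u,v) in [('top',(272,160)),('side',(258,205))]:
    p=viewer.grab_frame(n)
    o.append(cv2.resize(p['img'][v-50:v+50,u-40:u+40,::-1],(400,500),interpolation=cv2.INTER_CUBIC))
cv2.imwrite('pics/crop2.png',np.hstack(o))
E
```

```text
[585.85158041  47.0596095  230.88469001] [-1.79954658e+02 -1.32020103e-01  1.65747359e+02] [ 0.11512714  0.60731032 -0.33570049]
```

View pics/crop2.png

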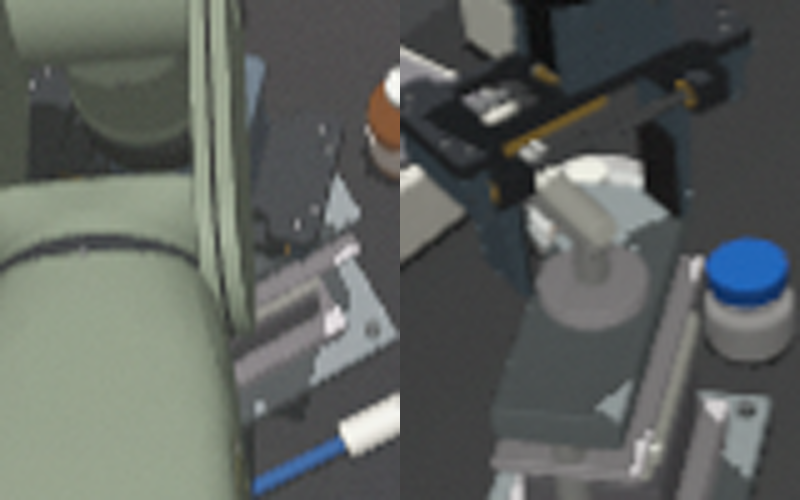

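The side crop shows the open fingers straddling the handle (handle about px (575,210) in the crop) with no contact, so I'll close.

Emit:
step_arm(
  plan=[0,0,0,0,0,0,0,0,0,0,0,0,0,0,0,0,0,0,0,0,0,0,0,0,0,0,0,0,0,0],
  hand=0,
  newtons=12,
)

```text
time_s: 5.27
ee_pos: [587.1, 47.1, 234.0]
ee_rot: [180.0, 0.1, 165.7]
force: [0.1, 0.3, -0.1]
gripper_width: 60.7
gripper_force: 0.0
```

Emit:
step_arm(
  plan=[0,0,0,0,0,0,0,0,0,0,0,0,0,0,0,0,0,0,0,0,0,0,0,0,0,0,0,0,0,0],
)

```text
time_s: 5.68
ee_pos: [586.7, 47.1, 232.9]
ee_rot: [-180.0, -0.0, 165.7]
force: [0.9, 0.3, 0.7]
gripper_width: 27.2
gripper_force: 0.0
```

Emit:
step_arm(
  plan=[0,0,0,0,0,0,0,0,0,0,0,0,0,0,0,0,0,0,0,0,0,0,0,0],
)

```text
time_s: 6.02
ee_pos: [586.7, 47.3, 232.9]
ee_rot: [180.0, -0.0, 165.7]
force: [-0.2, 0.4, -0.1]
gripper_width: 18.3
gripper_force: 12.0
```

Emit:
step_arm(
  plan=[-0.07,0,-0.86,0,0,0,-0.2,0,-0.84,0,0,0,-0.33,0,-0.8,0,0,0],
)

```text
time_s: 6.27
ee_pos: [591.7, 45.9, 258.2]
ee_rot: [-180.0, -0.2, 165.8]
force: [-0.9, 2.1, -4.9]
gripper_width: 18.0
gripper_force: 12.0
```

Emit:
step_arm(
  plan=[-0.45,0,-0.73,0,0,0,-0.56,0,-0.66,0,0,0],
)

```text
time_s: 6.43
ee_pos: [601.4, 43.4, 272.7]
ee_rot: [-180.0, -0.2, 165.8]
force: [-3.1, 2.9, -2.4]
gripper_width: 17.4
gripper_force: 12.0
```

Forces are small and the grip is holding, so I'll carry on.

Emit:
step_arm(
  plan=[-0.66,0,-0.56,0,0,0,-0.73,0,-0.45,0,0,0,-0.8,0,-0.33,0,0,0],
)

```text
time_s: 6.68
ee_pos: [622.3, 38.0, 287.2]
ee_rot: [-180.0, -0.2, 165.8]
force: [-6.2, 2.6, 2.4]
gripper_width: 17.7
gripper_force: 12.0
```

Emit:
step_arm(
  plan=[-0.84,0,-0.2,0,0,0,-0.86,0,-0.07,0,0,0,0,0,0,0,0,0],
)

```text
time_s: 6.93
ee_pos: [641.0, 33.1, 291.3]
ee_rot: [180.0, 0.2, 165.8]
force: [-2.7, 0.7, 5.9]
gripper_width: 17.9
gripper_force: 12.0
```

```bash
python3 - <<'E'
from h import *
s=sensors.state(); print(s['ee_pos'],s['force'],s['gripper_width'],s['qpos'].round(1))
u,v=250,185
p=viewer.grab_frame('side')
cv2.imwrite('pics/crop3.png',cv2.resize(p['img'][v-50:v+50,u-50:u+50,::-1],(500,500),interpolation=cv2.INTER_CUBIC))
E
```

```text
[641.00726606  33.12321341 291.25892451] [-2.68622334  0.73967383  5.92671664] 17.947622017389012 [  1.9  22.8  73.8  -0.   83.2 -73.8]
```

View pics/crop3.png

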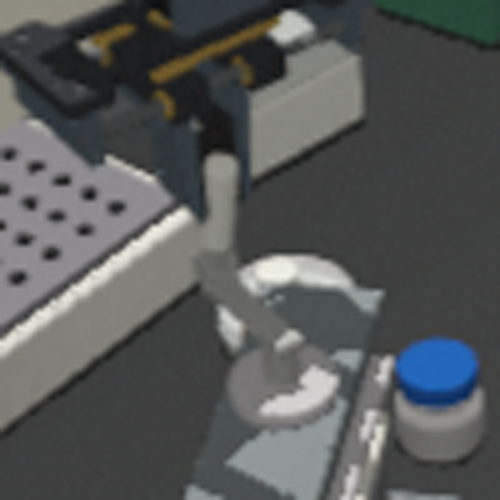

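The handle now stands close to upright (crop (220,200), above the fork). I'll push outwards to feel the stop.

Emit:
step_arm(
  plan=[-0.2,0,0,0,0,0,0,0,0,0,0,0],
)

```text
time_s: 7.15
ee_pos: [641.9, 32.9, 291.3]
ee_rot: [180.0, 0.1, 165.8]
force: [-4.7, 1.0, 7.1]
gripper_width: 17.4
gripper_force: 12.0
```

Emit:
step_arm(
  plan=[-0.2,0,0,0,0,0,0,0,0,0,0,0],
)

```text
time_s: 7.32
ee_pos: [643.6, 32.4, 291.5]
ee_rot: [180.0, 0.1, 165.8]
force: [-4.2, 1.1, 6.1]
gripper_width: 17.5
gripper_force: 12.0
```

Emit:
step_arm(
  plan=[-0.2,0,0,0,0,0,0,0,0,0,0,0],
)

```text
time_s: 7.48
ee_pos: [645.6, 31.9, 291.5]
ee_rot: [180.0, 0.1, 165.8]
force: [-5.2, 0.6, 8.1]
gripper_width: 17.5
gripper_force: 12.0
```

Emit:
step_arm(
  plan=[0,0,0,0,0,0,0,0,0,0,0,0],
  newtons=40,
)

```text
time_s: 7.65
ee_pos: [645.6, 31.9, 291.5]
ee_rot: [180.0, 0.1, 165.8]
force: [-3.5, 1.4, 7.9]
gripper_width: 16.8
gripper_force: 40.0
```

Emit:
step_arm(
  plan=[-0.1,0,0,0,0,0,0,0,0,0,0,0],
)

```text
time_s: 7.82
ee_pos: [645.8, 31.9, 291.5]
ee_rot: [180.0, -0.0, 165.8]
force: [-6.0, 2.1, 8.3]
gripper_width: 16.8
gripper_force: 40.0
```

Emit:
step_arm(
  plan=[-0.1,0,0,0,0,0,0,0,0,0,0,0],
)

```text
time_s: 7.98
ee_pos: [646.1, 31.8, 291.5]
ee_rot: [180.0, -0.1, 165.8]
force: [-8.2, 1.6, 8.0]
gripper_width: 16.8
gripper_force: 40.0
```

Emit:
step_arm(
  plan=[0,0,0,0,0,0,0,0,0,0,0,0,0,0,0,0,0,0,0.7,0,0.4,0,0,0,0,0,0,0,0,0],
  hand=3.5,
)

```text
time_s: 8.4
ee_pos: [640.5, 33.1, 283.6]
ee_rot: [-180.0, -0.0, 165.7]
force: [0.6, -0.1, -0.4]
gripper_width: 34.9
gripper_force: 0.0
```

Emit:
step_arm(
  plan=[0,0,0,0,0,0,0,0,0,0,0,0,0,0,0,0,0,0,0,0,0,0,0,0,0,0,0,0,0,0],
  hand=0,
  newtons=40,
)

```text
time_s: 8.82
ee_pos: [641.4, 33.0, 284.1]
ee_rot: [-180.0, 0.1, 165.7]
force: [-0.1, -0.4, 0.5]
gripper_width: 17.3
gripper_force: 40.0
```

Emit:
step_arm(
  plan=[0.03,-0.6,0,0,0,0.1,0.03,-0.6,0,0,0,0.1,0.03,-0.6,0,0,0,0.1,0,0,0,0,0,0,0,0,0,0,0,0],
)

```text
time_s: 9.23
ee_pos: [635.6, 19.0, 284.1]
ee_rot: [179.6, 0.1, 148.6]
force: [4.5, 4.6, -1.9]
gripper_width: 17.7
gripper_force: 40.0
```

Emit:
step_arm(
  plan=[0.03,-0.6,0,0,0,0.1,0.03,-0.6,0,0,0,0.1,0.03,-0.6,0,0,0,0.1,0,0,0,0,0,0,0,0,0,0,0,0],
)

```text
time_s: 9.65
ee_pos: [624.5, 4.8, 284.1]
ee_rot: [179.6, 0.0, 131.4]
force: [5.1, 3.5, -2.1]
gripper_width: 17.5
gripper_force: 40.0
```

Emit:
step_arm(
  plan=[0.03,-0.6,0,0,0,0.1,0.03,-0.6,0,0,0,0.1,0.03,-0.6,0,0,0,0.1,0,0,0,0,0,0,0,0,0,0,0,0],
)

```text
time_s: 10.07
ee_pos: [609.6, -5.5, 284.1]
ee_rot: [179.6, 0.0, 114.2]
force: [5.4, 2.5, -2.4]
gripper_width: 17.2
gripper_force: 40.0
```

Emit:
step_arm(
  plan=[0.03,-0.6,0,0,0,0.1,0.03,-0.6,0,0,0,0.1,0.03,-0.6,0,0,0,0.1,0,0,0,0,0,0,0,0,0,0,0,0],
)

```text
time_s: 10.48
ee_pos: [592.5, -10.9, 284.1]
ee_rot: [179.6, -0.0, 97.0]
force: [5.5, 0.7, -2.7]
gripper_width: 17.6
gripper_force: 40.0
```

Emit:
step_arm(
  plan=[0.03,-0.6,0,0,0,0.1,0.03,-0.6,0,0,0,0.1,0.03,-0.6,0,0,0,0.1,0,0,0,0,0,0,0,0,0,0,0,0],
)

```text
time_s: 10.9
ee_pos: [574.6, -11.1, 284.1]
ee_rot: [179.6, -0.1, 79.8]
force: [6.1, 0.1, -3.1]
gripper_width: 17.2
gripper_force: 40.0
```

Emit:
step_arm(
  plan=[0.03,-0.6,0,0,0,0.1,0.03,-0.6,0,0,0,0.1,0.03,-0.6,0,0,0,0.1,0,0,0,0,0,0,0,0,0,0,0,0],
)

```text
time_s: 11.32
ee_pos: [557.5, -6.0, 284.2]
ee_rot: [179.6, -0.1, 62.6]
force: [5.0, -1.4, -3.1]
gripper_width: 17.2
gripper_force: 40.0
```

Emit:
step_arm(
  plan=[0.03,-0.6,0,0,0,0.1,0.03,-0.6,0,0,0,0.1,0.03,-0.6,0,0,0,0.1,0,0,0,0,0,0,0,0,0,0,0,0],
)

```text
time_s: 11.73
ee_pos: [542.6, 4.0, 284.1]
ee_rot: [179.7, -0.1, 45.4]
force: [4.3, -3.4, -3.0]
gripper_width: 17.5
gripper_force: 40.0
```

Emit:
step_arm(
  plan=[0.03,-0.6,0,0,0,0.1,0.03,-0.6,0,0,0,0.1,0.03,-0.6,0,0,0,0.1,0,0,0,0,0,0,0,0,0,0,0,0],
)

```text
time_s: 12.15
ee_pos: [531.2, 17.9, 284.1]
ee_rot: [179.7, -0.1, 28.2]
force: [3.7, -5.0, -2.3]
gripper_width: 17.2
gripper_force: 40.0
```

Emit:
step_arm(
  plan=[0.03,-0.6,0,0,0,0.1,0.03,-0.6,0,0,0,0.1,0.03,-0.6,0,0,0,0.1,0,0,0,0,0,0,0,0,0,0,0,0],
)

```text
time_s: 12.57
ee_pos: [524.5, 34.4, 284.1]
ee_rot: [179.7, -0.1, 11.1]
force: [1.9, -4.2, -1.0]
gripper_width: 17.6
gripper_force: 40.0
```

Emit:
step_arm(
  plan=[0.03,-0.6,0,0,0,0.1,0.03,-0.6,0,0,0,0.1,0.03,-0.6,0,0,0,0.1,0,0,0,0,0,0,0,0,0,0,0,0],
)

```text
time_s: 12.98
ee_pos: [522.9, 51.3, 284.1]
ee_rot: [179.5, -0.0, -6.1]
force: [-0.8, -7.9, 0.7]
gripper_width: 17.3
gripper_force: 40.0
```

Emit:
step_arm(
  plan=[0.03,-0.6,0,0,0,0.1,0.03,-0.6,0,0,0,0.1,0.03,-0.6,0,0,0,0.1,0,0,0,0,0,0,0,0,0,0,0,0],
)

```text
time_s: 13.4
ee_pos: [525.9, 67.8, 284.0]
ee_rot: [179.4, -0.0, -23.3]
force: [-3.6, -10.6, 3.5]
gripper_width: 17.6
gripper_force: 40.1
```

The force has gone from about 5.7 N free to 7.9 and then 11.2 N, so +5.5 N added. That is inside the band, so I'll release and lift straight up.

Emit:
step_arm(
  plan=[0,0,0,0,0,0,0,0,0,0,0,0,0,0,0,0,0,0,0,0,0,0,0,0,0,0,0,0,0,0],
  hand=6,
)

```text
time_s: 13.82
ee_pos: [527.6, 72.3, 283.9]
ee_rot: [-180.0, 0.0, -23.3]
force: [-0.4, 0.3, 0.5]
gripper_width: 47.6
gripper_force: 0.0
```

Emit:
step_arm(
  plan=[0,0,0,0,0,0,0,0,0,0,0,0,0,0,-1.5,0,0,0,0,0,-3,0,0,0,0,0,-3,0,0,0],
)

```text
time_s: 14.23
ee_pos: [526.9, 72.0, 358.8]
ee_rot: [179.9, 0.2, -23.3]
force: [1.0, -0.2, 0.7]
gripper_width: 60.1
gripper_force: 0.0
```

Emit:
step_arm(
  plan=[0,0,-3,0,0,0,0,0,-3,0,0,0,0,0,0,0,0,0,0,0,0,0,0,0],
)

```text
time_s: 14.57
ee_pos: [528.1, 72.1, 420.7]
ee_rot: [-179.9, -0.2, -23.3]
force: [0.0, 0.9, -1.3]
gripper_width: 60.2
gripper_force: 0.0
```

```bash
python3 - <<'E'
from h import *
s=sensors.state(); print(s['ee_pos'],s['force'])
u,v=262,215
p=viewer.grab_frame('side')
cv2.imwrite('pics/crop4.png',cv2.resize(p['img'][v-70:v+70,u-70:u+70,::-1],(560,560),interpolation=cv2.INTER_CUBIC))
E
```

```text
[528.08473652  72.11773466 420.67148102] [ 0.01309636  0.85688317 -1.30615759]
```

View pics/crop4.png

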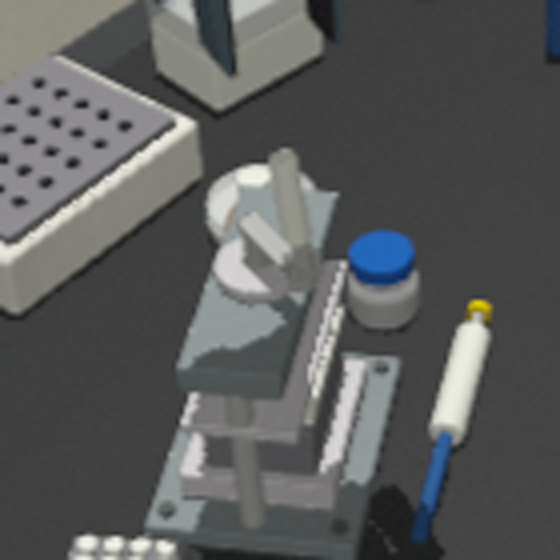

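The handle stands upright (crop (285,155) to (300,280), parallel to the columns). The pad is down on the rack, the bystanders haven't moved and the gripper is clear. I'll hand in.

```bash
python3 -c "
from workcell import env
print(env.job_done())"
```

```text
the job is handed in; nothing more can be done
None
```

I folded the handle upright and wound the grey press's crank about 3.3 rad clockwise, until it took about 5.5 N more than when free. I then let go with the press clamped and the handle standing, and handed the job in; it returned no verdict.

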